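# Clear a jammed compound tin from the bench chute and shake it

### The arm

A 6-joint arm with a two-finger parallel gripper is mounted at the origin on the work surface. World frame = base frame: x ahead of the robot, y to its left, z up, the work surface at z = 0. Lengths are in m, angles in rad, forces in N, time in s.
With the tool pointing down it reaches from about 0.35 to 0.775 m from the base axis. Payload 7.3 kg.
Tool frame: the origin (TCP) lies at the very end of the fingers, on their centre line; the grasp point (between the pads) lies 19 mm behind it; z points along the fingers, y is the line along which they close (so a half turn about z gives the same grasp; the last joint's range is limited). The gripper opens to 92 mm and grips with 3 to 60 N. Pads are 19 mm wide; open, the fingers measure 130 mm over their backs; the gripper's body (75 mm by 190 mm) begins 47 mm behind the grasp point.
Start: joints at [1.204, 0.342, 1.524, -0, 1.275, -0.146], TCP at [0.115, 0.512, 0.187] pointing down, gripper open.
Joint ranges: [-2.53, 2.53], [-0.77, 2.02], [0.04, 2.7], [-1, 4.14], [0.28, 2.66], [-3.11, 3.11]. Speed limits (rad/s): [2.57, 2.57, 3.14, 3.14, 3.14, 3.14].

### API

Orientations are given as a unit quaternion [x, y, z, w].
In Python, from cell import arm gives the robot as it stands.
- The arm moves only by the shell command python3 -m jog 'ROWS' [FORCE]. ROWS is JSON, a list of rows, each a list of 7 numbers: the shift along the tool's x, y, z in units of 25 mm (1.0 is 25 mm), then the turn, a rotation vector about the tool's x, y, z in degrees, then the closure, from 0 (fully open) to 1 (shut). In form: [[dx, dy, dz, rx, ry, rz, claw], ...]. A call has 1 to 12 rows; each row is the pose to reach, as a shift and turn from the pose commanded when the call began, along the tool's axes at that moment; what a row does not reach only later rows make up. A row lasts 1/10 s, in which the tool goes at most 50 mm and 8.59 degrees, less where a joint would pass 70% of its speed; a pose out of reach is approached as far as the arm can. A call with a gripper value outside its range is refused whole. The fingers move at their own pace and stop on an object; FORCE is the grip in N (left out, the last holds). Time passes only in rows, so rows that repeat a pose let the fingers close. It gives the time, the measured TCP pose, the force, the opening and the grip force at its end, in the units of the state.
- arm.sense(): the state, without advancing time (a new reading comes with each control period).
- arm.camera(name): name is "scene" or "top" or "wrist"; returns a dict with "img" (384x512x3 uint8, blue, green, red), "camera_matrix" (3x3 intrinsics, pixels), "R" (3x3) and "t" (3): a world point X has camera coordinates R X + t. Camera axes: x right, y down, z forward; pixel columns grow to the right and rows downward; lengths in m; the calibration is good to about 2 mm. The wrist camera is an equidistant fisheye: a pixel r from the principal point sees the ray r / f radians off the axis. A picture is of the moment at which its call begins. There is no depth.
- arm.hand_in(): hands the job in; it is judged then, once.
The state is a dict: "clock": time; "joint_pos": joint angles; "dq": joint speeds; "effort": joint torques, N m; "ee_pos": TCP position; "tcp_rot": TCP orientation; "force": force on the tool from outside, world axes, zero at the start; "ft_torque": the same for the moment, N m; "width": finger opening in m; "finger_force": force on a finger pad.
Only numpy, scipy, OpenCV 4.12 (cv2) and the standard library are available. Lean on these libraries where they do the work, as an engineer would, in place of code of your own. Each camera call takes 0.05 s, during which the arm holds its last target. There are 200 camera calls.

### The job

The green-lidded tin is jammed under the yellow lips at the low end of the feed chute: nudge it backward up the chute until it is free of the lips without shifting the grey-lidded tin waiting above it, then lift it out. Holding the tin upright, press it down on the shaker's black sprung plate until the plate is fully down and keep it there for about a second, then set the tin gently, flat and right way up, on the floor of the wooden tray and let go. Never let the tin drop or slide away on its own, and leave the jar, the bottle and the bowl where they stand.

Things in the scene. Friction and masses are not known exactly. Their poses are not given: they have to be found in the camera images.
- chute: Fixed straight gravity chute sloping 25 degrees down towards the robot. Origin: on the chute floor, mid-width, at the low end stop. Own x runs up the slope, y across, z normal to the floor (25 degrees off vertical). Floor from x -4 to 296 mm. Stop: two tabs at x -5 to 0, |y| 18 to 32, 20 mm high, open between and above. A tin stays where it is left on the slope: friction holds it.
- lips (a point): Centre of the slot between the two yellow lips, same axes as the chute, at chute (30, 0, 69.5) mm. The lips reach inward from the side plates over chute x 10 to 50, z 67 to 72, in to y +-23: between them a slot 46 mm wide is open from above and from both ends. A tin is clear of them when its low end is beyond chute x 50.
- plates_end (a point): Mid-width on the chute floor at chute x 96 mm, the upper end of the tall blue side plates: these run chute x -4 to 96, y +-32 (inside) to +-37, 72 mm high, 3 mm beside the tin, so no finger fits there. Above this point up to x 296 there are only low rails, y +-32 to +-37, 20 mm high, and nothing overhead.
- tin_center (a point): Centre of the jammed tin: closed, white with green lid and band, 96 long x 58 wide x 62 high (mm), 0.3 to 0.55 kg. Own x along its length (up the chute at the start), y its width, z out of its lid. Starts with its low end 0 to 10 mm up from the stop, perhaps a little askew, under the lips, 5 mm below them. Too long to grip lengthwise; grip across its 58 mm width.
- next_tin_center (a point): Centre of the waiting tin (leave it): same size, with grey lid and grey band, resting higher in the chute, its centre about 233 mm up from the stop in the chute's own x, so its low end is about 180 to 190 up.
- shaker: Fixed green shaker base, 150 (x) x 130 (y) x 50 mm high, origin at the centre of its underside, red switch on its -x face; carries the sprung plate.
- plate_top (a point): Centre of the top face of the black sprung shaker plate, 125 (along the shaker's x) x 90 (y) x 10 mm, 76 mm above the work surface when up; moves straight down 10 mm.
- plate (a joint): Plate travel in m: 0 up, 0.010 fully down. Spring: 2.4 N to start, about 10.4 N when fully down; it comes back up by itself.
- tray: Fixed shallow wooden tray, 160 (x) x 200 (y) mm outside, 22 high, walls and floor 5 mm thick; origin at the centre of its underside. The jar stands near its own -y end; the +y half is free.
- jar_center (a point): Centre (half-way up) of a white jar 48 mm across and 68 high, standing in the tray near its -y end. Leave it.
- bottle_center (a point): Centre of an amber bottle 48 mm across and 130 high, standing on the bench to one side of the chute's high end. Leave it.
- bowl_center (a point): Centre of a white bowl 110 mm across and 50 high, on the bench to the other side of the chute's high end. Leave it.
- tin: The same jammed green-lidded tin, origin at the centre of its underside (31 mm below point tin_center).
Mind the look-alikes: they are no part of the job. There is more than one size of the shaker; the one meant has the size given above. There is more than one size of the tin; the job needs the smaller.

How it is judged:
On the way, in this order (a step that is already met when the one before it is completed fails the run):
1. the tin has been moved up the chute, still resting in it, until its low end is clear of the lips (x of tin_center in the frame of chute above 0.099 m and z of tin_center in the frame of chute below 0.045 m), for 0.1 s.
2. the tin is lifted out of the chute (z of tin_center in the frame of chute above 0.085 m), for 0.1 s.
3. the upright tin presses the shaker plate fully down for half a second (value of joint plate above 0.0085 m and contact force between tin and shaker above 3 N and angle between tin_center's own z axis and vertical below 0.2 rad), for 0.5 s.
At the end, for the whole second after the job is handed in: The green-lidded tin stands flat (within 4 degrees) and right way up on the floor of the tray (its centre 31 to 41 mm above the tray's underside and inside the walls), at rest and released; the shaker plate is back up; the waiting tin, jar, bottle and bowl are where they were (x of tin_center in the frame of tray between -0.055 and 0.055 m and y of tin_center in the frame of tray between -0.07 and 0.07 m and z of tin_center in the frame of tray between 0.031 and 0.041 m and angle between tin_center's own z axis and vertical below 0.07 rad and linear speed of tin below 0.02 m/s and value of joint plate below 0.002 m); the robot touches nothing.
It fails at once if the waiting grey-lidded tin is shifted by more than 15 mm (distance of next_tin_center from where it was at the start of the episode above 0.015 m).
It fails at once if the jar is shifted by more than 15 mm (distance of jar_center from where it was at the start of the episode above 0.015 m).
It fails at once if the bottle is shifted by more than 20 mm (distance of bottle_center from where it was at the start of the episode above 0.02 m).
It fails at once if the bowl is shifted by more than 20 mm (distance of bowl_center from where it was at the start of the episode above 0.02 m).
It fails at once if the tin drops or slides freely (faster than 0.5 m/s with no finger on it) (linear speed of tin above 0.5 m/s and contact force between the fingers and tin below 0.1 N).
It also fails if it takes over 70 s, if anything falls off the work surface, if the arm or the gripper's body presses on something with over 40 N, if the wrist force passes 120 N, or if a joint passes its speed limit or range.

## Working session

There is one attempt and no reset: what is moved stays moved. The work goes in short steps, Python scripts to look and compute and a shell command to move; the robot and the scene stay as the last step left them, time stands still between calls to the robot, and variables do not carry over. Pictures are saved under pics/ and viewed, at most 10 in all, crops included, and the job is handed in when it is done.

```bash
mkdir -p pics; ls; python3 - <<'E'
from cell import arm
import cv2,numpy as np
s=arm.sense();print(s)
for n in ["scene","top"]:
    c=arm.camera(n);cv2.imwrite(f"pics/{n}0.png",c["img"]);np.savez(f"pics/{n}0.npz",**c)
    print(n,c["camera_matrix"],c["R"],c["t"])
E
```

```text
pics
{'clock': 0.0, 'joint_pos': array([ 1.20400281e+00,  3.42718551e-01,  1.52500387e+00,  3.50255837e-06,
        1.27540995e+00, -1.45970282e-01]), 'dq': array([-0.00035784, -0.00049988, -0.00061389, -0.00057105,  0.00181432,
        0.00160154]), 'effort': array([ 1.09494482e-03, -4.31246996e+01, -2.44226038e+01,  7.19908183e-02,
        5.60121203e-02, -1.67094618e-04]), 'ee_pos': array([0.11478563, 0.51182151, 0.18655177]), 'tcp_rot': array([ 1.10187897e-01,  9.93910476e-01, -7.44269885e-04, -1.96842813e-04]), 'force': array([ 0.27382527, -0.76853668, -0.10875158]), 'ft_torque': array([-0.00574161, -0.00786925,  0.01598498]), 'finger_force': 0.0, 'width': 0.09188557114037949}
scene [[398.76384743   0.         249.8510883 ]
 [  0.         398.76384743 199.95252327]
 [  0.           0.           1.        ]] [[-0.04404402  0.99900748 -0.00664697]
 [ 0.6144099   0.0218404  -0.78868465]
 [-0.78775669 -0.03882081 -0.61476202]] [ 0.15215346 -0.22613644  1.78840239]
top [[425.13221558   0.         255.25998625]
 [  0.         425.13221558 190.46023359]
 [  0.           0.           1.        ]] [[-0.0981278  -0.99516453  0.00430048]
 [-0.96996812  0.09467511 -0.22405015]
 [ 0.22255962 -0.02615687 -0.97456813]] [-0.07898894  0.58629708  1.14539986]
```

View pics/scene0.png

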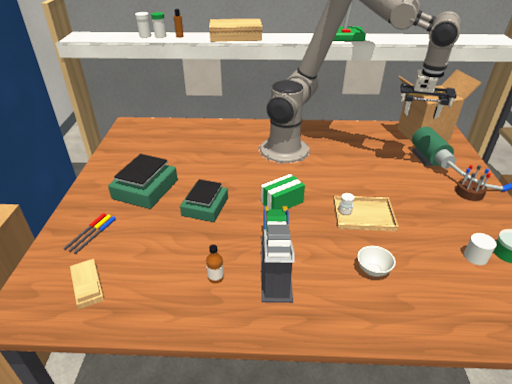

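View pics/top0.png

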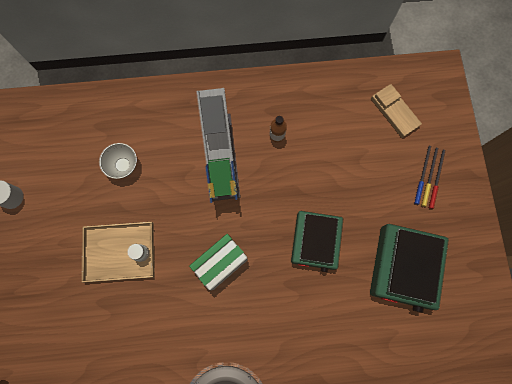

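The scene view shows the chute at about (277,255), the small shaker at (205,198) and the tray at (365,212). In the top view the chute runs from (212,95) down to (222,198), with the green lid at (221,177). The small shaker is at (320,240), the tray at (118,252) with its jar at (136,253), and the large decoy tin at (219,264).

```bash
python3 - <<'E'
import cv2,numpy as np
a=cv2.imread("pics/top0.png")[80:220,180:290];b=cv2.imread("pics/scene0.png")[165:305,240:330]
a=cv2.resize(a,None,fx=4,fy=4,interpolation=cv2.INTER_CUBIC);b=cv2.resize(b,None,fx=4,fy=4,interpolation=cv2.INTER_CUBIC)
cv2.imwrite("pics/crop.png",np.hstack([a,b])[:, :800])
E
cat > h.py <<'E'
import numpy as np,cv2
from scipy.spatial.transform import Rotation as Ro
def ray(c,uv,fish=False):
    K=c["camera_matrix"];x=(uv[0]-K[0,2])/K[0,0];y=(uv[1]-K[1,2])/K[1,1]
    if fish:
        r=np.hypot(x,y);d=np.array([x/r*np.sin(r),y/r*np.sin(r),np.cos(r)]) if r>1e-9 else np.array([0,0,1.])
    else: d=np.array([x,y,1.])
    d=d/np.linalg.norm(d);return -c["R"].T@c["t"],c["R"].T@d
def onz(c,uv,z,fish=False):
    o,d=ray(c,uv,fish);return o+d*(z-o[2])/d[2]
def tri(rs):
    A=0;b=0
    for o,d in rs:
        P=np.eye(3)-np.outer(d,d);A=A+P;b=b+P@o
    return np.linalg.solve(A,b)
def proj(c,X,fish=False):
    p=c["R"]@np.asarray(X)+c["t"];K=c["camera_matrix"]
    if fish:
        q=np.hypot(p[0],p[1]);th=np.arctan2(q,p[2]);v=p[:2]/q*th
    else: v=p[:2]/p[2]
    return K[0,0]*v[0]+K[0,2],K[1,1]*v[1]+K[1,2]
E
```

```text
(no output)
```

View pics/crop.png

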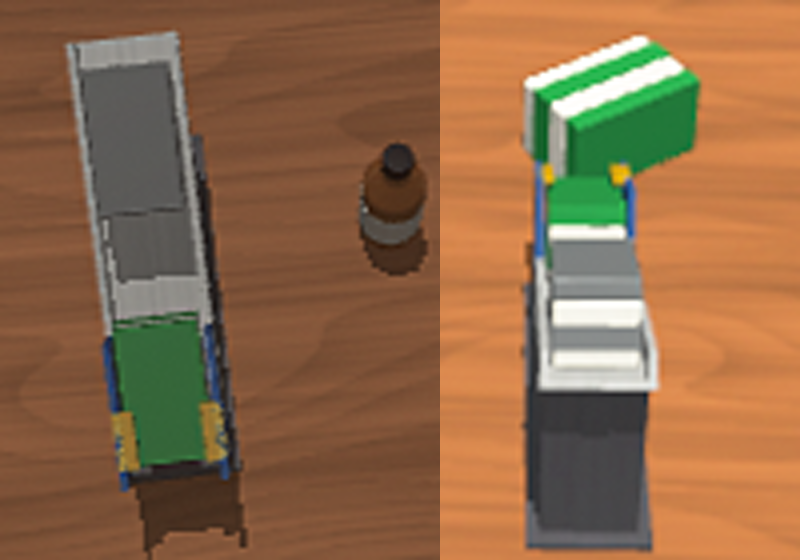

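The crops show the yellow lips on both sides of the green lid, at about (122,440) and (212,430) in the top crop. The grey tin is above them, and there is a short stretch of bare floor between the tins.

```bash
python3 - <<'E'
from h import *
T=dict(np.load("pics/top0.npz"));S=dict(np.load("pics/scene0.npz"))
t=lambda u,v:(180+(u-1.5)/4,80+(v-1.5)/4)
s=lambda u,v:(240+(u-441.5)/4,165+(v-1.5)/4)
def p(n,a,b):
    X=tri([ray(T,t(*a)),ray(S,s(*b))]);print(n,X.round(4),np.round(np.subtract(proj(T,X),t(*a)),1),np.round(np.subtract(proj(S,X),s(*b)),1));return X
L=p("lip+y",(131,412),(613,183));R=p("lip-y",(201,404),(554,182))
g1=p("lid hi +y",(114,328),(629,226));g2=p("lid hi -y",(197,315),(549,227))
p("grey lo? ",(103,222),(637,240)) 
a=p("rail end+y",(68,43),(657,376));b=p("rail end-y",(178,33),(538,377))
m=(a+b)/2;l=(L+R)/2;print(m,l,np.degrees(np.arctan2(m[1]-l[1],m[0]-l[0])), np.linalg.norm(m-l))
print("tray", [onz(T,q,.022).round(3) for q in [(82,227),(153,223),(154,277),(84,283)]])
print("shaker plate",[onz(T,q,.076).round(3) for q in [(306,212),(341,215),(335,267),(300,263)]])
hs=cv2.cvtColor(T["img"],cv2.COLOR_BGR2HSV)
m=(hs[...,2]<50).astype(np.uint8)
n,lab,st,ce=cv2.connectedComponentsWithStats(m)
for i in range(1,n):
    if 700<st[i,4]<3000: print(st[i],ce[i]); q=cv2.minAreaRect(np.argwhere(lab==i)[:,::-1].astype(np.float32)); print(q,[onz(T,k,.076).round(3) for k in cv2.boxPoints(q)])
print("big tin top", [onz(T,q,.07).round(3) for q in [(219,264),(231,237),(246,263),(191,266),(212,291)]])
E
```

```text
lip+y [ 0.5933 -0.0217  0.1338] [ 0.3 -0. ] [ 0.2 -0. ]
lip-y [ 0.5942 -0.0684  0.1341] [-0.  0.] [-0.  0.]
lid hi +y [ 0.6514 -0.0133  0.1402] [-0.4  0. ] [-0.4  0. ]
lid hi -y [ 0.655  -0.0715  0.1406] [ 0.1 -0. ] [ 0.1 -0. ]
grey lo?  [ 0.7128 -0.0131  0.1805] [-1.   0.1] [-1.  0.]
rail end+y [ 0.8432 -0.0017  0.1811] [ 0.1 -0. ] [ 0.1 -0. ]
rail end-y [ 0.8446 -0.0769  0.1787] [ 0.2 -0. ] [0.2 0. ]
[ 0.84387908 -0.03933048  0.17992186] [ 0.5937333  -0.04505929  0.1339771 ] 1.311952017600731 0.25439467412405703
tray [array([0.527, 0.373, 0.022]), array([0.518, 0.168, 0.022]), array([0.364, 0.172, 0.022]), array([0.367, 0.369, 0.022])]
shaker plate [array([ 0.498, -0.271,  0.076]), array([ 0.48 , -0.367,  0.076]), array([ 0.34 , -0.33 ,  0.076]), array([ 0.36 , -0.237,  0.076])]
[ 300  215   38   51 1479] [318.84719405 239.25963489]
((318.7800598144531, 239.71539306640625), (32.35060119628906, 48.06810760498047), 7.305758953094482) [array([ 0.364, -0.237,  0.076]), array([ 0.493, -0.27 ,  0.076]), array([ 0.473, -0.357,  0.076]), array([ 0.345, -0.322,  0.076])]
big tin top [array([ 0.379, -0.017,  0.07 ]), array([ 0.45 , -0.056,  0.07 ]), array([ 0.375, -0.091,  0.07 ]), array([0.382, 0.06 , 0.07 ]), array([0.31 , 0.008, 0.07 ])]
```

```bash
cat >> h.py <<'E'
PSI=np.radians(1.2);O=np.array([.583,-.0453,.042])
def chR():
    c,s=np.cos(PSI),np.sin(PSI);a=np.radians(25);ca,sa=np.cos(a),np.sin(a)
    return np.array([[ca*c,-s,-sa*c],[ca*s,c,-sa*s],[sa,0,ca]])
def ch(p): return O+chR()@np.asarray(p)
def chtool(): return chR()@np.diag([-1,1,-1.])   # tool z into the floor
def down(yaw): # tool y at world yaw+90, tool x at yaw+180
    return Ro.from_euler('z',yaw,degrees=True).as_matrix()@np.diag([-1,1,-1.])
def rows(s,P,R):
    M=Ro.from_quat(s["tcp_rot"]).as_matrix()
    d=M.T@(np.asarray(P)-s["ee_pos"])/.025;r=Ro.from_matrix(M.T@R).as_rotvec(degrees=True)
    print("shift",d.round(2),"rot",r.round(1))
def inch(s):
    print("chute tcp mm",(chR().T@(s["ee_pos"]-O)*1000).round(1))
E
python3 - <<'E'
from h import *;from cell import arm
s=arm.sense()
rows(s,ch([-.01,0,.22]),chtool());print(ch([-.01,0,.22]))
T=dict(np.load("pics/top0.npz"));print("jar",onz(T,(134,250),.068))
E
```

```text
shift [-19.19 -18.63  -2.  ] rot [ -3.1 -24.9 -13.6]
[ 0.48098328 -0.04743695  0.23716153]
jar [0.44040259 0.21328361 0.068     ]
```

```bash
python3 -m jog '[[-8,-8,-3,0,0,0,0],[-8,-8,-3,0,0,0,0],[-19.2,-18.6,-2,-3.1,-24.9,-13.6,0],[-19.2,-18.6,-2,-3.1,-24.9,-13.6,0],[-19.2,-18.6,-2,-3.1,-24.9,-13.6,0],[-19.2,-18.6,-2,-3.1,-24.9,-13.6,0],[-19.2,-18.6,-2,-3.1,-24.9,-13.6,0],[-19.2,-18.6,-2,-3.1,-24.9,-13.6,0],[-19.2,-18.6,-2,-3.1,-24.9,-13.6,0],[-19.2,-18.6,-2,-3.1,-24.9,-13.6,0],[-19.2,-18.6,-2,-3.1,-24.9,-13.6,0],[-19.2,-18.6,-2,-3.1,-24.9,-13.6,0]]'
python3 - <<'E'
from h import *;from cell import arm
s=arm.sense()
rows(s,ch([-.01,0,.22]),chtool());inch(s)
E
```

```text
clock: 1.3
ee_pos: [0.4298, 0.0312, 0.2333]
tcp_rot: [-0.01, 0.976, 0.003, 0.217]
force: [0.9, 0.9, -0.2]
width: 0.0915
finger_force: 0.0
shift [-1.86 -3.19  0.7 ] rot [ 0.1  0.1 -0.1]
chute tcp mm [-56.5  79.7 237.4]
```

```bash
python3 -m jog '[[-1.9,-3.2,0.7,0,0,0,0],[-1.9,-3.2,0.7,0,0,0,0],[-1.9,-3.2,0.7,0,0,0,0],[-1.9,-3.2,0.7,0,0,0,0]]'
python3 - <<'E'
from h import *;from cell import arm
s=arm.sense();inch(s)
c=arm.camera("wrist");cv2.imwrite("pics/w1.png",c["img"]);np.savez("pics/w1.npz",**c)
print(c["camera_matrix"],"cam pos chute",chR().T@(-c["R"].T@c["t"]-O),"axis",chR().T@c["R"][2])
for X in [[0,0,0],[.05,.023,.072],[.05,-.023,.072],[.01,.023,.072],[.01,-.023,.072],[.096,.037,.072],[.096,-.037,.072]]: print(X,np.round(proj(c,ch(X),True),1))
E
```

```text
clock: 1.7
ee_pos: [0.4811, -0.0466, 0.2361]
tcp_rot: [-0.009, 0.976, 0.003, 0.216]
force: [-0.8, 0.2, 0.1]
width: 0.0921
finger_force: 0.0
chute tcp mm [-10.3   0.8 219. ]
[[297.31863964   0.         257.87358245]
 [  0.         297.31863964 186.71094241]
 [  0.           0.           1.        ]] cam pos chute [-0.08454049 -0.00052992  0.41600825] axis [ 2.69424875e-01  6.41179392e-04 -9.63021197e-01]
[0, 0, 0] [258.  165.2]
[0.05, 0.023, 0.072] [276.7 216.3]
[0.05, -0.023, 0.072] [239.7 216.5]
[0.01, 0.023, 0.072] [277.3 185.3]
[0.01, -0.023, 0.072] [239.  185.4]
[0.096, 0.037, 0.072] [286.7 249. ]
[0.096, -0.037, 0.072] [229.8 249.2]
```

View pics/w1.png

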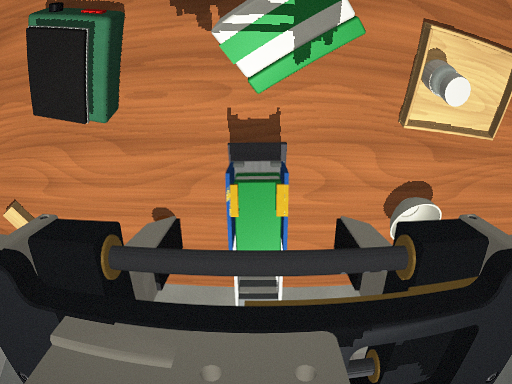

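The wrist view shows the lips at about (234,200) and (282,200), with inner edges near columns 239 and 277, close to the prediction. The lid's low edge is near row 180 and the stop is near row 165. I'll measure both from masks.

```bash
python3 - <<'E'
from h import *
c=dict(np.load("pics/w1.npz"));hs=cv2.cvtColor(c["img"],cv2.COLOR_BGR2HSV)
ye=cv2.inRange(hs,(18,120,120),(32,255,255));gr=cv2.inRange(hs,(45,120,50),(85,255,255))
for nm,m in (("y",ye),("g",gr)):
    m=m.copy();m[:,:215]=0;m[:,300:]=0;m[:140]=0;m[260:]=0
    n,lab,st,ce=cv2.connectedComponentsWithStats(m)
    for i in range(1,n):
        if st[i,4]>60: print(nm,st[i],ce[i])
def onplane(uv,zc):
    o,d=ray(c,uv,True);R=chR();o=R.T@(o-O);d=R.T@d;return ((o+d*(zc-o[2])/d[2])*1000).round(1)
for r in range(160,192,2): print(r,c["img"][r,250:254].mean(0).round(), c["img"][r,262:266].mean(0).round())
print([onplane((258,r),.062) for r in (174,176,178,180,182)])
for r in (190,200,210,225,235): print(r,np.flatnonzero(gr[r,225:295])[[0,-1]]+225, [onplane((u,r),.062) for u in np.flatnonzero(gr[r,225:295])[[0,-1]]+225])
E
```

```text
y [226 184  13  33 278] [233.32733813 200.24460432]
y [276 184  13  33 391] [281.83887468 199.7084399 ]
g [236 173  44   4 125] [258.192 174.096]
g [ 233  179   49   72 2967] [257.34782609 215.99427031]
160 [42. 42. 43.] [56. 54. 56.]
162 [126. 130. 128.] [129. 132. 132.]
164 [126. 131. 130.] [128. 132. 132.]
166 [123. 127. 126.] [129. 134. 132.]
168 [125. 130. 127.] [130. 132. 132.]
170 [127. 130. 130.] [130. 132. 131.]
172 [80. 97. 79.] [78. 96. 78.]
174 [28. 64. 15.] [27. 64. 14.]
176 [100. 112. 109.] [100. 110. 108.]
178 [116. 123. 127.] [114. 120. 125.]
180 [26. 62. 14.] [24. 60. 11.]
182 [ 48. 105.  30.] [ 50. 114.  32.]
184 [ 78. 166.  49.] [ 78. 166.  50.]
186 [ 76. 164.  49.] [ 77. 164.  49.]
188 [ 77. 164.  49.] [ 77. 166.  51.]
190 [ 77. 165.  51.] [ 80. 168.  53.]
[array([-1.6, -0.1, 62. ]), array([ 0.9, -0.1, 62. ]), array([ 3.4, -0.1, 62. ]), array([ 5.9, -0.1, 62. ]), array([ 8.5, -0.1, 62. ])]
190 [238 275] [array([ 18.7, -25. ,  62. ]), array([18.8, 21. , 62. ])]
200 [238 275] [array([ 31.7, -25.3,  62. ]), array([31.9, 21.1, 62. ])]
210 [239 275] [array([ 45.1, -24.3,  62. ]), array([45.2, 21.3, 62. ])]
225 [235 280] [array([ 65.8, -30. ,  62. ]), array([66. , 28.2, 62. ])]
235 [236 280] [array([ 80.1, -29.1,  62. ]), array([80.3, 28.5, 62. ])]
```

```bash
sed -i 's/-.0453,.042/-.046,.042/' h.py; python3 -m jog '[[0.6,-0.06,3,0,0,0,1],[0.6,-0.06,4,0,0,0,1],[0.6,-0.06,5,0,0,0,1],[0.6,-0.06,5.5,0,0,0,1],[0.6,-0.06,6,0,0,0,1],[0.6,-0.06,6.5,0,0,0,1],[0.6,-0.06,7,0,0,0,1],[0.6,-0.06,7.4,0,0,0,1],[0.6,-0.06,7.4,0,0,0,1]]'
python3 - <<'E'
from h import *;from cell import arm
s=arm.sense();inch(s);rows(s,ch([-.025,0,.034]),chtool())
c=arm.camera("wrist");cv2.imwrite("pics/w2.png",c["img"]);np.savez("pics/w2.npz",**c)
for X in [[.05,.023,.072],[.05,-.023,.072],[.01,.023,.072],[.01,-.023,.072],[.008,0,.062]]: print(X,np.round(proj(c,ch(X),True),1))
hs=cv2.cvtColor(c["img"],cv2.COLOR_BGR2HSV)
ye=cv2.inRange(hs,(18,120,120),(32,255,255))
n,lab,st,ce=cv2.connectedComponentsWithStats(ye)
for i in range(1,n):
    if st[i,4]>60: print(st[i],ce[i])
E
```

```text
clock: 2.65
ee_pos: [0.5459, -0.0452, 0.0619]
tcp_rot: [-0.01, 0.976, 0.003, 0.216]
force: [-0.2, 0.1, -0.0]
width: 0.0244
finger_force: 0.0
chute tcp mm [-25.2   1.6  33.7]
shift [-0.01 -0.06 -0.01] rot [ 0.1 -0.1 -0. ]
[0.05, 0.023, 0.072] [290.  329.5]
[0.05, -0.023, 0.072] [225.  329.6]
[0.01, 0.023, 0.072] [293.4 284.5]
[0.01, -0.023, 0.072] [221.5 284.6]
[0.008, 0, 0.062] [257.4 274.2]
[207 243   5  43 119] [208.39495798 264.61344538]
[305 242   5  44 125] [307.392 264.336]
```

View pics/w2.png

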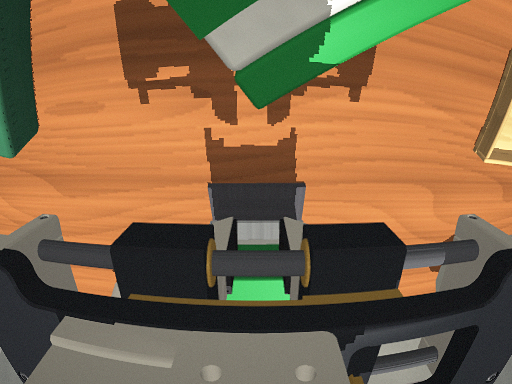

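The wrist view shows the fingers between columns 216 and 300, centred on the chute's near end at (208–304, 185). They are still closing. I'll close fully, then push.

```bash
python3 -m jog '[[0,-0.04,0,0,0,0,1],[0,-0.04,0,0,0,0,1],[0,-0.04,0,0,0,0,1],[-0.3,-0.04,0,0,0,0,1],[-0.6,-0.04,0,0,0,0,1],[-0.8,-0.04,0,0,0,0,1],[-1.0,-0.04,0,0,0,0,1],[-1.2,-0.04,0,0,0,0,1],[-1.4,-0.04,0,0,0,0,1],[-1.6,-0.04,0,0,0,0,1]]' 20
python3 -m jog '[[-0.2,0,0,0,0,0,1],[-0.4,0,0,0,0,0,1],[-0.6,0,0,0,0,0,1],[-0.8,0,0,0,0,0,1]]'
python3 - <<'E'
from h import *;from cell import arm
s=arm.sense();inch(s)
c=arm.camera("top");cv2.imwrite("pics/t2.png",c["img"]);np.savez("pics/t2.npz",**c)
c=arm.camera("scene");np.savez("pics/s2.npz",**c)
hs=cv2.cvtColor(c["img"],cv2.COLOR_BGR2HSV);g=cv2.inRange(hs,(45,120,50),(85,255,255));g[:205]=0;g[260:]=0;g[:,:262]=0;g[:,296:]=0
print(cv2.boundingRect(g))
c0=dict(np.load("pics/scene0.npz"));hs=cv2.cvtColor(c0["img"],cv2.COLOR_BGR2HSV);g=cv2.inRange(hs,(45,120,50),(85,255,255));g[:205]=0;g[260:]=0;g[:,:262]=0;g[:,296:]=0
print(cv2.boundingRect(g))
for x in (.104,.13,.15,.155,.18): print(x,proj(c,ch([x,0,.062])))
cv2.imwrite("pics/sc2.png",cv2.resize(c["img"][165:305,220:350],None,fx=4,fy=4,interpolation=cv2.INTER_CUBIC))
E
```

```text
clock: 3.7
ee_pos: [0.5828, -0.046, 0.0801]
tcp_rot: [-0.01, 0.976, 0.003, 0.217]
force: [-0.2, -0.2, 0.7]
width: 0.0004
finger_force: 0.0
clock: 4.1
ee_pos: [0.6009, -0.0456, 0.0886]
tcp_rot: [-0.01, 0.976, 0.003, 0.217]
force: [0.1, -0.1, 0.0]
width: 0.0002
finger_force: 0.0
chute tcp mm [36.  -0.  34.7]
(265, 205, 31, 21)
(265, 205, 31, 21)
0.104 (np.float64(275.9922510824306), np.float64(220.32435778444096))
0.13 (np.float64(276.34940628949784), np.float64(222.76018493840883))
0.15 (np.float64(276.6348945785893), np.float64(224.70723796451222))
0.155 (np.float64(276.707791401842), np.float64(225.2044001449964))
0.18 (np.float64(277.0818234435478), np.float64(227.7553286646236))
```

View pics/sc2.png

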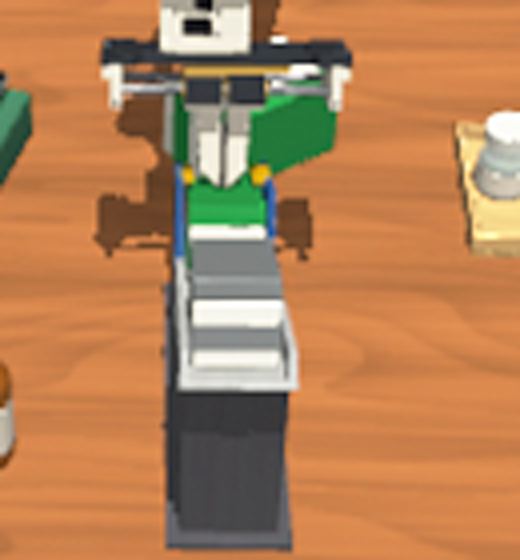

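The crop shows the closed fingers between the lips, ending at about (225,185). The lid's upper edge is still at crop row 226, so I'm not sure the tin has moved. I'll check that numerically in both views.

```bash
python3 - <<'E'
from h import *;from cell import arm
S0=dict(np.load("pics/scene0.npz"));S=dict(np.load("pics/s2.npz"));T0=dict(np.load("pics/top0.npz"));T=dict(np.load("pics/t2.npz"))
s=arm.sense();print("tcp scene",proj(S,s["ee_pos"]),"crop",(np.array(proj(S,s["ee_pos"]))-[220,165])*4,"top",proj(T,s["ee_pos"]))
for x in (.01,.05,.104,.15): print(x,"scene crop",((np.array(proj(S,ch([x,0,.062])))-[220,165])*4).round(),"top",np.round(proj(T,ch([x,0,.062])),1))
for n,c,col,r in (("S",S0,276,range(200,250)),("S",S,276,range(200,250)),("T",T0,221,range(140,202)),("T",T,221,range(140,202))):
    hs=cv2.cvtColor(c["img"],cv2.COLOR_BGR2HSV);g=cv2.inRange(hs,(45,120,40),(85,255,255))
    print(n,col,"".join("G" if g[i,col] else "." for i in r), "shift" )
d=cv2.absdiff(S["img"],S0["img"]).max(2); print("scene diff rows lid/grey",[int(d[i,268:284].max()) for i in range(205,250)])
a=[T0["img"],T["img"]];cv2.imwrite("pics/tc.png",np.hstack([cv2.resize(i[80:220,175:260],None,fx=4,fy=4,interpolation=cv2.INTER_CUBIC) for i in a]))
E
```

```text
tcp scene (np.float64(274.93047051527816), np.float64(222.78631752632754)) crop [219.72188206 231.14527011] top (np.float64(222.4698655123812), np.float64(182.88217584306426))
0.01 scene crop [219. 189.] top [223.4 194.1]
0.05 scene crop [221. 202.] top [221.6 180. ]
0.104 scene crop [224. 221.] top [219.2 160.5]
0.15 scene crop [227. 239.] top [217.  143.6]
S 276 GGGGGGGGGGGGGGGGGGGGG............................. shift
S 276 ............GGGGGGGGG............................. shift
T 221 .....................GGGGGGGGGGGGGGGGGGGGGGGGGGGGGGGGGGG...... shift
T 221 .....................GGGGGGGGGGGGGGGG......................... shift
scene diff rows lid/grey [220, 222, 223, 220, 210, 183, 97, 28, 3, 3, 3, 2, 2, 2, 2, 2, 2, 1, 1, 2, 2, 2, 2, 2, 1, 2, 2, 2, 2, 2, 2, 2, 1, 2, 2, 2, 1, 2, 1, 1, 1, 2, 1, 1, 2]
```

View pics/tc.png

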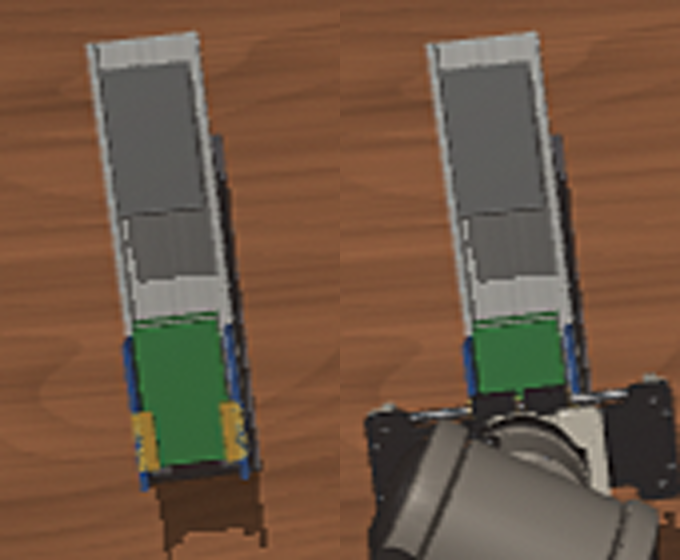

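```bash
python3 - <<'E'
from h import *;from cell import arm
S=dict(np.load("pics/s2.npz"));s=arm.sense();M=Ro.from_quat(s["tcp_rot"]).as_matrix()
print(s["joint_pos"].round(3),s["ee_pos"],s["force"])
for b in (0,.02,.04,.066,.1):
  print(b,[((np.array(proj(S,s["ee_pos"]+M@[dx,dy,-b]))-[220,165])*4).round() for dx,dy in ((0,0),(-.0095,0),(0,-.095),(0,.095))])
E
```

```text
[-0.279  0.377  1.896  0.286  0.464 -2.1  ] [ 0.60138778 -0.04576345  0.08889641] [-0.29917982 -1.0728684  -0.39709481]
0 [array([220., 231.]), array([220., 235.]), array([100., 230.]), array([340., 232.])]
0.02 [array([220., 207.]), array([221., 210.]), array([100., 206.]), array([341., 208.])]
0.04 [array([221., 182.]), array([221., 185.]), array([100., 181.]), array([342., 183.])]
0.066 [array([221., 150.]), array([222., 153.]), array([100., 149.]), array([343., 151.])]
0.1 [array([222., 107.]), array([222., 110.]), array([100., 106.]), array([344., 108.])]
```

```bash
python3 - <<'E'
from h import *;from cell import arm
S=dict(np.load("pics/scene0.npz"));M=Ro.from_quat([.110188,.99391,-.00074,-.0002]).as_matrix();e=np.array([.11479,.51182,.18655])
f=lambda p:((np.array(proj(S,p))-[360,60])*5).round()
for b in (0,.02,.04,.066,.1): print(b,f(e-M[:,2]*b),f(e-M[:,2]*b+M[:,1]*.055),f(e-M[:,2]*b-M[:,1]*.055))
c=arm.camera("scene")
a=cv2.resize(S["img"][60:140,360:450],None,fx=5,fy=5,interpolation=cv2.INTER_CUBIC)
b=cv2.resize(c["img"][160:240,240:310],None,fx=5,fy=5,interpolation=cv2.INTER_CUBIC)
cv2.imwrite("pics/cmp.png",np.hstack([a,b]))
E
```

```text
0 [287. 328.] [362. 336.] [214. 320.]
0.02 [294. 305.] [369. 313.] [220. 297.]
0.04 [300. 281.] [376. 289.] [226. 273.]
0.066 [309. 250.] [386. 258.] [234. 242.]
0.1 [321. 208.] [399. 216.] [244. 200.]
```

View pics/cmp.png

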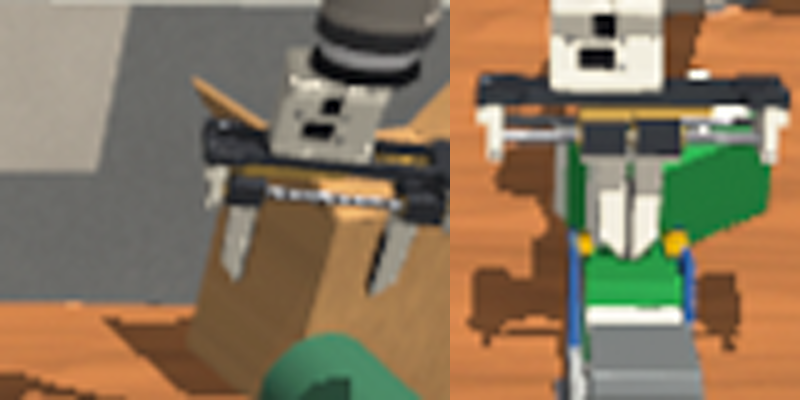

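At the start the fingertips appear at crop (235,280) and (375,292), where the reported TCP predicts (214,320) and (362,336). Now they show at (630,258), above the lid. So the real tips look about 36 mm short of the reported TCP, and I'll check that by triangulation.

```bash
python3 - <<'E'
from h import *;from cell import arm
S=dict(np.load("pics/s2.npz"));T=dict(np.load("pics/t2.npz"));s=arm.sense();M=Ro.from_quat(s["tcp_rot"]).as_matrix()
for t,q in (((182.5,183.25),(308,178)),((253.75,175),(245.6,178))):
    X=tri([ray(T,t),ray(S,q)]);print(X.round(3),"tool frame mm",(M.T@(X-s["ee_pos"])*1000).round(1),np.subtract(proj(S,X),q).round(1))
# tip seen in scene, on chute midplane y~tcp y
o,d=ray(S,(276,211.6))
R=chR();a=R.T@(o-O);e=R.T@d
for z in (.055,.062,.07,.075): print("tip in chute if z=",z,((a+e*(z-a[2])/e[2])*1000).round(1))
E
```

```text
[0.571 0.046 0.242] tool frame mm [ -39.6   92.1 -150.7] [-0.7  0.1]
[ 0.575 -0.135  0.241] tool frame mm [ -39.6  -88.3 -149.6] [1.1 0. ]
tip in chute if z= 0.055 [-26.3   5.4  55. ]
tip in chute if z= 0.062 [ 0.7  4.2 62. ]
tip in chute if z= 0.07 [31.4  2.8 70. ]
tip in chute if z= 0.075 [50.6  1.9 75. ]
```

```bash
for i in 1; do python3 -m jog '[[0,0,0.1,0,0,0,1],[0,0,0.2,0,0,0,1],[0,0,0.24,0,0,0,1],[0,0,0.24,0,0,0,1]]'; python3 -m jog '[[0,0,0.04,0,0,0,1],[0,0,0.04,0,0,0,1]]';  python3 -m jog '[[0,0,0.04,0,0,0,1],[0,0,0.04,0,0,0,1]]'; done
python3 -c "
from h import *;from cell import arm
inch(arm.sense())"
```

```text
clock: 4.65
ee_pos: [0.6018, -0.0456, 0.0863]
tcp_rot: [-0.011, 0.976, 0.003, 0.217]
force: [-29.9, -0.9, 39.8]
width: 0.0004
finger_force: 24.2
clock: 4.85
ee_pos: [0.6018, -0.0455, 0.0862]
tcp_rot: [-0.011, 0.976, 0.003, 0.218]
force: [-37.3, -2.0, 48.7]
width: 0.0008
finger_force: 30.2
clock: 5.05
ee_pos: [0.6019, -0.0455, 0.0861]
tcp_rot: [-0.011, 0.976, 0.003, 0.218]
force: [-46.3, -2.9, 58.6]
width: 0.0002
finger_force: 36.3
chute tcp mm [35.8  0.1 32. ]
```

```bash
sed -i 's/^def inch/TIP=.030\ndef inch/' h.py; python3 -m jog '[[0,0,-0.5,0,0,0,1],[0,0,-0.9,0,0,0,1],[1,0,-0.9,0,0,0,1],[2,0,-0.9,0,0,0,1],[2.5,0,-0.9,0,0,0,1],[2.5,0,-0.9,0,0,0,1],[2.5,0,0,0,0,0,1],[2.5,0,0.6,0,0,0,1],[2.5,0,1.15,0,0,0,1],[2.5,0,1.15,0,0,0,1]]'
python3 -c "
from h import *;from cell import arm
s=arm.sense();inch(s);rows(s,ch([-.027,0,-.002]),chtool())
T=arm.camera('top');T0=np.load('pics/top0.npz')
for c in (T0,T):
  hs=cv2.cvtColor(c['img'],cv2.COLOR_BGR2HSV);g=cv2.inRange(hs,(45,120,40),(85,255,255));print(''.join('G' if g[i,221] else '.' for i in range(140,202)))
"
```

```text
clock: 6.05
ee_pos: [0.5609, -0.0469, 0.0294]
tcp_rot: [-0.01, 0.977, 0.004, 0.215]
force: [-0.0, 0.9, 0.1]
width: 0.0005
finger_force: 0.0
chute tcp mm [-25.4  -0.4  -2. ]
shift [ 0.06  0.02 -0.  ] rot [ 0.2 -0.2 -0.1]
.....................GGGGGGGGGGGGGGGGGGGGGGGGGGGGGGGGGGG......
.....................GGGGGGGGGGGGGGGGGGGGGGGGGGGGGGGGGGG......
```

```bash
python3 -m jog '[[-0.3,0,0,0,0,0,1],[-0.6,0,0,0,0,0,1],[-0.8,0,0,0,0,0,1],[-1,0,0,0,0,0,1],[-1.15,0,0,0,0,0,1],[-1.3,0,0,0,0,0,1],[-1.45,0,0,0,0,0,1],[-1.6,0,0,0,0,0,1]]'
python3 -c "
from h import *;from cell import arm
s=arm.sense();inch(s)
T=arm.camera('top');c=T
hs=cv2.cvtColor(c['img'],cv2.COLOR_BGR2HSV);g=cv2.inRange(hs,(45,120,40),(85,255,255));print(''.join('G' if g[i,221] else '.' for i in range(140,202)))
"
```

```text
clock: 6.9
ee_pos: [0.5937, -0.0452, 0.0463]
tcp_rot: [-0.01, 0.977, 0.005, 0.213]
force: [-9.8, 0.4, 3.4]
width: 0.0009
finger_force: 3.9
chute tcp mm [11.5  0.5 -0.6]
.............G.GGGGGGGGGGGGGGGGGGGGGGGGGGGGGG.................
```

```bash
python3 -m jog '[[-0.15,0,0,0,0,0,1],[-0.3,0,0,0,0,0,1],[-0.45,0,0,0,0,0,1],[-0.6,0,0,0,0,0,1],[-0.75,0,0,0,0,0,1],[-0.9,0,0,0,0,0,1],[-1.05,0,0,0,0,0,1],[-1.2,0,0,0,0,0,1],[-1.35,0,0,0,0,0,1],[-1.45,0,0,0,0,0,1],[-1.5,0,0,0,0,0,1],[-1.5,0,0,0,0,0,1]]'
python3 -c "
from h import *;from cell import arm
s=arm.sense();inch(s)
T=arm.camera('top');c=T;np.savez('pics/t3.npz',**c)
hs=cv2.cvtColor(c['img'],cv2.COLOR_BGR2HSV);g=cv2.inRange(hs,(45,120,40),(85,255,255));print(''.join('G' if g[i,219] else '.' for i in range(130,202)))
for r in range(130,160):
  k=np.flatnonzero(g[r,190:245]);print(r,k[[0,-1]]+190 if len(k) else None,end=' ')
for x in (.15,.155,.16,.165): print(x,np.round(proj(c,ch([x,0,.062])),1))
w=arm.camera('scene');d=cv2.absdiff(w['img'],np.load('pics/scene0.npz')['img']).max(2);print('grey diff',d[228:260,266:290].max(1))
"
```

```text
clock: 8.15
ee_pos: [0.6284, -0.0449, 0.0624]
tcp_rot: [-0.01, 0.977, 0.004, 0.214]
force: [-7.6, -0.3, 2.5]
width: 0.0001
finger_force: 2.7
chute tcp mm [49.8  0.1 -0.7]
...........GGGGGGGGGGGGGGGGGGGGGGGGGGGGGG...............................
130 None 131 None 132 None 133 None 134 None 135 None 136 None 137 None 138 None 139 [222 222] 140 [213 226] 141 [215 226] 142 [206 226] 143 [206 226] 144 [206 226] 145 [206 226] 146 [206 226] 147 [207 227] 148 [207 227] 149 [207 227] 150 [207 227] 151 [207 227] 152 [207 227] 153 [207 227] 154 [207 227] 155 [208 228] 156 [208 228] 157 [208 228] 158 [208 228] 159 [208 228] 0.15 [217.  143.6]
0.155 [216.8 141.8]
0.16 [216.6 139.9]
0.165 [216.3 138.1]
grey diff [33 83 55 27 43 62 31 58 68 58 58 29  3  1  1  2  2  2  2  1  2  2  2  2
  2  1  1  1  2  1  2  2]
```

```bash
python3 -c "
from h import *
a=np.load('pics/top0.npz')['img'];b=np.load('pics/t3.npz')['img']
cv2.imwrite('pics/tc3.png',np.hstack([cv2.resize(i[80:200,185:250],None,fx=5,fy=5,interpolation=cv2.INTER_CUBIC) for i in (a,b)]))
for u in (205,211,217): print(u,a[95:155,u].mean(1).astype(int).tolist(),b[95:155,u].mean(1).astype(int).tolist())
"
```

```text
205 [152, 156, 89, 87, 90, 90, 90, 90, 91, 91, 91, 91, 90, 91, 90, 90, 91, 90, 90, 90, 90, 90, 90, 90, 89, 90, 89, 89, 90, 89, 88, 89, 89, 89, 87, 88, 88, 88, 94, 67, 99, 94, 86, 85, 97, 98, 91, 90, 110, 132, 133, 138, 137, 141, 142, 147, 147, 155, 140, 127] [158, 161, 93, 91, 94, 93, 95, 95, 95, 95, 94, 94, 94, 94, 93, 93, 94, 93, 94, 93, 93, 94, 93, 94, 93, 93, 93, 93, 93, 94, 93, 92, 92, 92, 92, 91, 92, 91, 98, 69, 103, 98, 88, 89, 102, 104, 94, 89, 118, 109, 146, 146, 148, 147, 151, 149, 156, 154, 148, 133]
211 [153, 115, 86, 89, 91, 90, 90, 90, 91, 90, 90, 90, 90, 90, 90, 89, 89, 90, 90, 88, 90, 90, 89, 89, 89, 89, 90, 89, 89, 89, 89, 89, 88, 88, 88, 88, 89, 91, 56, 91, 89, 89, 90, 89, 88, 88, 89, 89, 88, 89, 89, 89, 89, 88, 84, 102, 151, 145, 144, 144] [160, 120, 89, 94, 94, 95, 94, 94, 94, 93, 94, 94, 94, 93, 94, 93, 93, 93, 94, 94, 94, 93, 93, 93, 94, 93, 93, 93, 93, 93, 93, 93, 93, 93, 92, 93, 93, 93, 59, 95, 93, 93, 93, 94, 96, 52, 102, 81, 75, 74, 75, 75, 75, 75, 74, 75, 75, 75, 75, 75]
217 [119, 82, 89, 90, 91, 90, 90, 90, 89, 90, 89, 89, 90, 90, 90, 89, 89, 89, 89, 89, 89, 88, 90, 90, 90, 88, 89, 89, 89, 89, 88, 89, 89, 89, 89, 89, 89, 80, 91, 90, 90, 88, 89, 89, 89, 88, 88, 88, 86, 86, 85, 86, 86, 82, 77, 145, 140, 138, 137, 139] [124, 87, 93, 94, 94, 93, 94, 93, 94, 94, 93, 94, 94, 94, 93, 93, 93, 93, 93, 93, 93, 94, 93, 92, 93, 93, 93, 92, 93, 93, 91, 92, 92, 92, 93, 92, 93, 84, 94, 93, 92, 92, 93, 96, 68, 57, 79, 75, 75, 75, 75, 75, 75, 75, 73, 75, 74, 75, 74, 73]
```

View pics/tc3.png

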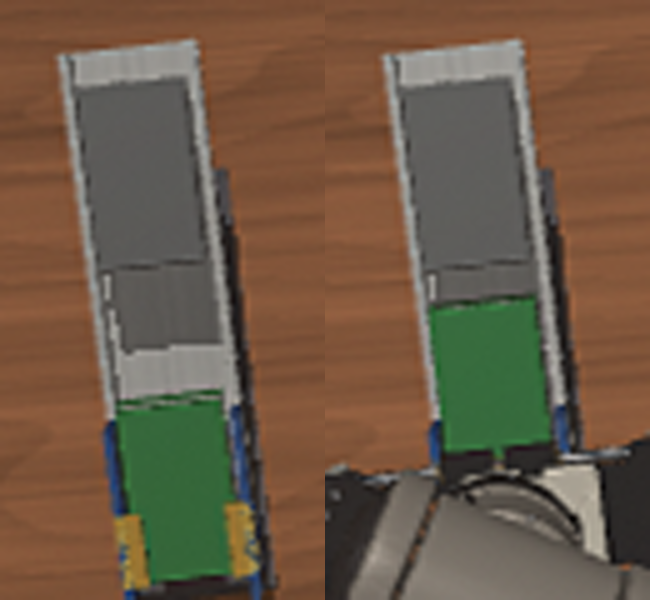

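The waiting tin's low lid edge is still at row 133.5 in both pictures. The green lid's upper edge is now at row 140, so the tin is centred at about chute x 110 mm.

```bash
python3 -m jog '[[0.25,0,0,0,0,0,1],[0.5,0,0,0,0,0,1],[0.5,0,-0.8,0,0,0,1],[0.5,0,-1.8,0,0,0,1],[0.5,0,-2.8,0,0,0,1],[-0.5,0,-2.8,0,0,0,1],[-1.5,0,-2.8,0,0,0,0],[-2.6,0,-2.8,0,0,0,0],[-2.6,0,-2.8,0,0,0,0],[-2.6,0,-2.8,0,0,0,0],[-2.6,0,-2.8,0,0,0,0],[-2.6,0,-2.8,0,0,0,0]]'
python3 -c "
from h import *;from cell import arm
s=arm.sense();inch(s);print(s['joint_pos']);rows(s,ch([.117,0,-.003]),chtool())
c=arm.camera('wrist');np.savez('pics/w3.npz',**c)
hs=cv2.cvtColor(c['img'],cv2.COLOR_BGR2HSV);g=cv2.inRange(hs,(45,120,40),(85,255,255));
for x in (.062,.075,.09): 
  print([np.round(proj(c,ch([x,y,.062]),True),1) for y in (-.029,.029)])
  r=int(proj(c,ch([x,0,.062]),True)[1]);k=np.flatnonzero(g[r,200:320])+200;print(r,k[[0,-1]] if len(k) else 0)
r=range(150,330);print(''.join('G' if g[i,258] else '.' for i in r))
"
```

```text
clock: 9.45
ee_pos: [0.6587, -0.0451, 0.1532]
tcp_rot: [-0.01, 0.977, 0.004, 0.215]
force: [-0.1, -0.3, -0.4]
width: 0.0439
finger_force: 0.0
chute tcp mm [115.6  -0.7  68.8]
[-0.24702023  0.3825152   1.66252675  0.18173155  0.68635075 -1.95521837]
shift [-0.07  0.02  2.87] rot [ 0.2 -0.2 -0.1]
[array([218.5, 135.9]), array([302.5, 135.9])]
135 [218 303]
[array([218.9, 154.4]), array([302. , 154.4])]
154 [218 303]
[array([219.6, 175.4]), array([301.3, 175.3])]
175 [219 302]
GGGGGGGGGGGGGGGGGGGGGGGGGGGGGGGGGGGGGGGGGGGGGGGGGGGGGGGGGGGGGGGGGGGGGGGGGGGGGGGGGGGGGGGGGGGGGGGGGGGGG...............................................................................
```

```bash
python3 -m jog '[[-0.06,0,0,0,0,0,0],[-0.06,0,0,0,0,0,0],[-0.06,0,0,0,0,0,0],[-0.06,0,0,0,0,0,0],[-0.06,0,0,0,0,0,0],[-0.06,0,0,0,0,0,0]]'
python3 -m jog '[[0,0,0.6,0,0,0,0],[0,0,1.2,0,0,0,0],[0,0,1.8,0,0,0,0],[0,0,2.3,0,0,0,0],[0,0,2.6,0,0,0,0],[0,0,2.75,0,0,0,0],[0,0,2.85,0,0,0,0],[0,0,2.85,0,0,0,0]]'
python3 -c "
from h import *;from cell import arm
s=arm.sense();inch(s);rows(s,ch([.117,0,-.003]),chtool())"
```

```text
clock: 10.1
ee_pos: [0.6612, -0.0451, 0.1546]
tcp_rot: [-0.01, 0.976, 0.004, 0.215]
force: [0.0, 0.1, 0.3]
width: 0.091
finger_force: 0.0
clock: 10.9
ee_pos: [0.6912, -0.0443, 0.09]
tcp_rot: [-0.01, 0.976, 0.004, 0.215]
force: [0.2, -0.5, 0.7]
width: 0.0913
finger_force: 0.0
chute tcp mm [118.4  -0.6  -2.3]
shift [0.06 0.02 0.03] rot [ 0.2 -0.1 -0. ]
```

Close and then lift along the chute normal.

```bash
python3 -m jog '[[0,0,0,0,0,0,1],[0,0,0,0,0,0,1],[0,0,0,0,0,0,1],[0,0,0,0,0,0,1],[0,0,0,0,0,0,1],[0,0,0,0,0,0,1],[0,0,0,0,0,0,1],[0,0,0,0,0,0,1]]' 45
python3 -m jog '[[0,0,-0.2,0,0,0,1],[0,0,-0.5,0,0,0,1],[0,0,-1,0,0,0,1],[0,0,-1.5,0,0,0,1],[0,0,-2,0,0,0,1],[0,0,-2.6,0,0,0,1],[0,0,-3.2,0,0,0,1],[0,0,-3.8,0,0,0,1],[0,0,-4.4,0,0,0,1],[0,0,-5,0,0,0,1],[0,0,-5,0,0,0,1],[0,0,-5,0,0,0,1]]'
python3 - <<'E'
from h import *;from cell import arm
s=arm.sense();inch(s)
c=arm.camera("scene");cv2.imwrite("pics/s4.png",cv2.resize(c["img"][140:300,180:380],None,fx=3,fy=3))
T=dict(np.load("pics/top0.npz"));q=np.array([onz(T,k,.076) for k in cv2.boxPoints(((318.78,239.7),(33,48.5),7.3))]);P=q.mean(0);print("plate",P)
# tin center is 8mm down-chute of grip: after levelling tool x=-tin x
for h in (.30,.15): rows(s,[P[0],P[1],h],down(-14))
E
```

```text
clock: 11.7
ee_pos: [0.691, -0.044, 0.0901]
tcp_rot: [-0.01, 0.976, 0.004, 0.215]
force: [-3.2, 1.6, 4.9]
width: 0.0578
finger_force: 45.0
clock: 12.9
ee_pos: [0.6385, -0.0459, 0.2037]
tcp_rot: [-0.01, 0.976, 0.004, 0.216]
force: [-0.7, 0.3, -4.5]
width: 0.0577
finger_force: 45.0
chute tcp mm [118.6  -1.  123.1]
plate [ 0.41885402 -0.29641925  0.076     ]
shift [ 6.53 -9.82 -7.31] rot [ 3.5 24.7 14.9]
shift [ 9.05 -9.84 -1.87] rot [ 3.5 24.7 14.9]
```

View pics/s4.png

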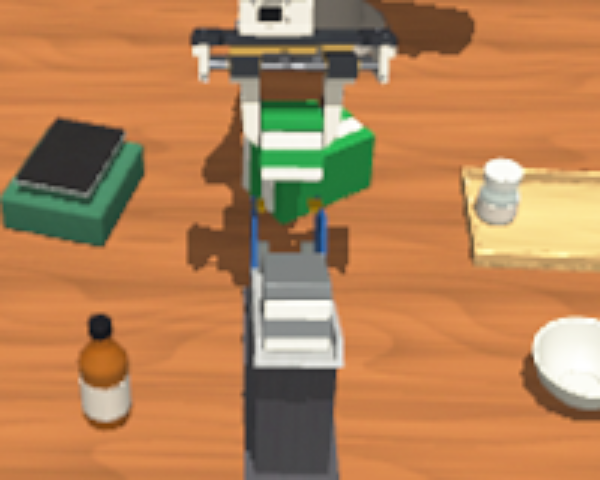

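The scene view shows the tin held level between the fingers above the lips at (290,150). The waiting tin, bottle and bowl have not moved.

```bash
python3 -m jog '[[0.7,-0.8,-0.2,0.3,2,1.2,1],[1.5,-1.7,-0.4,0.6,4.3,2.6,1],[2.3,-2.7,-0.6,0.9,6.7,4,1],[3.1,-3.6,-0.8,1.3,9,5.5,1],[3.9,-4.5,-1,1.6,11.3,6.8,1],[4.7,-5.4,-1.2,1.9,13.6,8.2,1],[5.5,-6.3,-1.4,2.2,15.9,9.6,1],[6.3,-7.2,-1.6,2.6,18.2,11,1],[7.1,-8.2,-1.8,2.9,20.5,12.4,1],[7.9,-9.1,-1.95,3.2,22.8,13.7,1],[8.4,-9.7,-2.05,3.4,24.3,14.6,1],[8.6,-9.9,-2.1,3.5,24.7,14.9,1]]'
python3 - <<'E'
from h import *;from cell import arm
s=arm.sense();rows(s,[.427,-.298,.09],down(-14));print("tilt z",Ro.from_quat(s["tcp_rot"]).as_matrix()[:,2])
c=arm.camera("scene")
for n,im in (("scene",c),): cv2.imwrite("pics/s5.png",cv2.resize(im["img"][120:240,140:280],None,fx=4,fy=4))
E
```

```text
clock: 14.15
ee_pos: [0.4263, -0.299, 0.1586]
tcp_rot: [0.122, 0.992, 0.0, -0.001]
force: [0.5, 1.1, -3.4]
width: 0.0576
finger_force: 45.0
shift [-0.02  0.04  2.74] rot [ 0.  -0.1 -0.1]
tilt z [-1.21384319e-03  4.98975994e-04 -9.99999139e-01]
```

I've used all 10 views, so from here I'll measure numerically and go by force. I'll descend onto the plate.

```bash
python3 -m jog '[[0,0,0.6,0,0,0,1],[0,0,1.2,0,0,0,1],[0,0,1.8,0,0,0,1],[0,0,2.3,0,0,0,1],[0,0,2.7,0,0,0,1],[0,0,3,0,0,0,1],[0,0,3,0,0,0,1]]' 55
python3 -m jog '[[0,0,0.1,0,0,0,1],[0,0,0.2,0,0,0,1],[0,0,0.2,0,0,0,1]]'
```

```text
clock: 14.9
ee_pos: [0.4267, -0.2971, 0.0839]
tcp_rot: [0.121, 0.993, 0.0, -0.0]
force: [0.2, 0.1, -3.5]
width: 0.0578
finger_force: 55.0
clock: 15.2
ee_pos: [0.4269, -0.2978, 0.0797]
tcp_rot: [0.121, 0.993, -0.0, 0.0]
force: [0.1, 0.5, -3.8]
width: 0.0578
finger_force: 55.0
```

```bash
python3 -m jog '[[0,0,0.1,0,0,0,1],[0,0,0.2,0,0,0,1],[0,0,0.2,0,0,0,1]]'; python3 -m jog '[[0,0,0.1,0,0,0,1],[0,0,0.2,0,0,0,1],[0,0,0.2,0,0,0,1]]';python3 -m jog '[[0,0,0.1,0,0,0,1],[0,0,0.1,0,0,0,1]]'
```

```text
clock: 15.5
ee_pos: [0.4266, -0.2977, 0.0743]
tcp_rot: [0.121, 0.993, 0.0, -0.0]
force: [0.2, 0.8, -3.3]
width: 0.0576
finger_force: 55.0
clock: 15.8
ee_pos: [0.4266, -0.2976, 0.0692]
tcp_rot: [0.121, 0.993, 0.0, -0.0]
force: [0.5, -0.6, -3.2]
width: 0.0575
finger_force: 55.0
clock: 16.0
ee_pos: [0.4267, -0.2977, 0.0669]
tcp_rot: [0.121, 0.993, 0.0, -0.0]
force: [-0.7, -1.0, -3.7]
width: 0.0575
finger_force: 55.0
```

```bash
for i in 1 2 3 4; do python3 -m jog '[[0,0,0.08,0,0,0,1],[0,0,0.08,0,0,0,1]]' | grep -E "ee_pos|^force|clock"; done
```

```text
clock: 16.2
ee_pos: [0.4267, -0.2977, 0.0649]
force: [0.0, -0.0, -2.7]
clock: 16.4
ee_pos: [0.427, -0.2979, 0.0632]
force: [-0.0, 0.2, -1.8]
clock: 16.6
ee_pos: [0.427, -0.2979, 0.0612]
force: [0.5, 0.5, -0.6]
clock: 16.8
ee_pos: [0.427, -0.2979, 0.0592]
force: [0.0, -0.8, 1.6]
```

```bash
for i in 1 2 3 4; do python3 -m jog '[[0,0,0.08,0,0,0,1],[0,0,0.08,0,0,0,1]]' | grep -E "ee_pos|^force|clock|tcp_rot"; done
```

```text
clock: 17.0
ee_pos: [0.427, -0.2979, 0.0573]
tcp_rot: [0.121, 0.993, -0.0, 0.0]
force: [0.6, -0.4, 2.8]
clock: 17.2
ee_pos: [0.427, -0.298, 0.0553]
tcp_rot: [0.121, 0.993, -0.0, 0.0]
force: [0.5, 1.6, 3.5]
clock: 17.4
ee_pos: [0.4271, -0.298, 0.0541]
tcp_rot: [0.121, 0.993, -0.0, 0.001]
force: [-2.1, 1.5, 11.6]
clock: 17.6
ee_pos: [0.4272, -0.298, 0.054]
tcp_rot: [0.121, 0.993, -0.001, 0.001]
force: [-5.6, 4.3, 27.0]
```

Hard stop reached, so the plate is fully down. I'll hold, then raise.

```bash
python3 -m jog '[[0,0,-0.02,0,0,0,1],[0,0,-0.02,0,0,0,1],[0,0,-0.02,0,0,0,1],[0,0,-0.02,0,0,0,1],[0,0,-0.02,0,0,0,1],[0,0,-0.02,0,0,0,1],[0,0,-0.02,0,0,0,1],[0,0,-0.02,0,0,0,1],[0,0,-0.02,0,0,0,1],[0,0,-0.02,0,0,0,1],[0,0,-0.02,0,0,0,1],[0,0,-0.02,0,0,0,1]]'
python3 -m jog '[[0,0,-0.2,0,0,0,1],[0,0,-0.4,0,0,0,1],[0,0,-0.6,0,0,0,1],[0,0,-0.8,0,0,0,1],[0,0,-1.4,0,0,0,1],[0,0,-2.2,0,0,0,1],[0,0,-3.2,0,0,0,1],[0,0,-4,0,0,0,1],[0,0,-4.8,0,0,0,1],[0,0,-5.2,0,0,0,1],[0,0,-5.2,0,0,0,1]]'
python3 - <<'E'
from h import *;from cell import arm
s=arm.sense();T=dict(np.load("pics/top0.npz"))
q=np.array([onz(T,k,.022) for k in [(82,227),(153,223),(154,280),(84,283)]]);print("tray corners",q.round(3),q.mean(0))
hs=cv2.cvtColor(T["img"],cv2.COLOR_BGR2HSV)[205:300,65:170];m=cv2.inRange(hs,(12,70,110),(28,200,255));k=np.argwhere(m)[:,::-1].astype(np.float32)+[65,205]
n,l,st,_=cv2.connectedComponentsWithStats(m);i=1+st[1:,4].argmax();k=np.argwhere(l==i)[:,::-1].astype(np.float32)+np.float32([65,205])
r=cv2.minAreaRect(k);print(r,[onz(T,p,.022).round(3) for p in cv2.boxPoints(r)])
E
```

```text
clock: 18.8
ee_pos: [0.4272, -0.298, 0.054]
tcp_rot: [0.121, 0.993, -0.001, 0.001]
force: [-4.7, 4.2, 22.6]
width: 0.0578
finger_force: 55.0
clock: 19.9
ee_pos: [0.4272, -0.2982, 0.1825]
tcp_rot: [0.121, 0.993, -0.001, 0.001]
force: [0.6, 0.3, -3.0]
width: 0.0576
finger_force: 55.0
tray corners [[0.527 0.373 0.022]
 [0.518 0.168 0.022]
 [0.356 0.173 0.022]
 [0.367 0.369 0.022]] [0.44197156 0.27059277 0.022     ]
((115.4201431274414, 246.55551147460938), (102.47097778320312, 76.61975860595703), 5.000644207000732) [array([0.381, 0.433, 0.022]), array([0.599, 0.414, 0.022]), array([0.543, 0.118, 0.022]), array([0.328, 0.148, 0.022])]
```

```bash
python3 -m jog '[[0.2,1,-0.3,0,0,-1,1],[0.5,2.4,-0.3,0,0,-2,1],[0.8,4,-0.3,0,0,-3,1],[1.15,5.6,-0.3,0,0,-4,1],[1.5,7.2,-0.3,0,0,-5,1],[1.8,8.8,-0.3,0,0,-6,1],[2.15,10.4,-0.3,0,0,-7,1],[2.5,12,-0.3,0,0,-8,1],[2.8,13.6,-0.3,0,0,-9,1],[3.1,15.2,-0.3,0,0,-10,1],[3.4,16.6,-0.3,0,0,-11,1],[3.6,17.4,-0.3,0,0,-11.2,1]]'
python3 -c "
from h import *;from cell import arm
rows(arm.sense(),[.452,.3155,.1],down(-2.8))"
```

```text
clock: 21.1
ee_pos: [0.4433, 0.1485, 0.1876]
tcp_rot: [0.023, 1.0, -0.0, -0.001]
force: [-0.0, -0.8, -2.7]
width: 0.0579
finger_force: 55.0
shift [-0.05  6.69  3.5 ] rot [-0.  -0.1  0.2]
```

```bash
python3 -m jog '[[0,0.8,0,0,0,0,1],[0,2,0,0,0,0,1],[0,3.4,0,0,0,0,1],[0,4.8,0,0,0,0,1],[0,5.9,0,0,0,0,1],[0,6.5,0,0,0,0,1],[0,6.7,0.3,0,0,0,1],[0,6.7,1,0,0,0,1],[0,6.7,2,0,0,0,1],[0,6.7,3,0,0,0,1],[0,6.7,3.5,0,0,0,1],[0,6.7,3.5,0,0,0,1]]'
python3 - <<'E'
from h import *;from cell import arm
s=arm.sense();rows(s,[.452,.3155,.01],down(-2.8))
c=arm.camera("wrist");np.savez("pics/w5.npz",**c)
hs=cv2.cvtColor(c["img"],cv2.COLOR_BGR2HSV)
# predicted tray corners vs wood mask
C=np.array([.442,.271,.022]);R=Ro.from_euler('z',-2.8,degrees=True).as_matrix()
for a in (-1,1):
  for b in (-1,1): print(a,b,np.round(proj(c,C+R@[a*.08,b*.1,0],True),1))
cv2.imwrite("pics/w5.png",c["img"])
for r in (20,60,100,140): print(r,[int(x) for x in hs[r,::16,2]],[int(x) for x in hs[r,::16,1]])
T=arm.camera("top");np.savez("pics/t5.npz",**T)
E
```

```text
clock: 22.3
ee_pos: [0.4511, 0.3118, 0.0993]
tcp_rot: [0.024, 1.0, -0.001, -0.002]
force: [0.4, -0.4, -2.6]
width: 0.0578
finger_force: 55.0
shift [-0.04  0.16  3.57] rot [-0.2 -0.2  0. ]
-1 -1 [115.9  98.4]
-1 1 [323.5  92.8]
1 -1 [131.4 247.8]
1 1 [315.4 251.3]
20 [189, 215, 215, 197, 214, 210, 211, 220, 208, 115, 230, 214, 214, 210, 179, 101, 96, 111, 215, 205, 201, 201, 205, 207, 212, 205, 220, 220, 210, 207, 193, 198] [173, 161, 168, 166, 162, 168, 166, 165, 166, 171, 166, 162, 166, 164, 167, 167, 165, 163, 164, 162, 167, 166, 168, 169, 165, 170, 160, 163, 166, 169, 173, 165]
60 [200, 218, 220, 217, 215, 221, 215, 201, 204, 189, 218, 108, 114, 116, 114, 114, 114, 113, 111, 208, 207, 202, 202, 214, 217, 212, 216, 218, 227, 219, 190, 204] [168, 163, 166, 167, 166, 163, 160, 165, 168, 170, 168, 172, 168, 160, 166, 170, 163, 167, 163, 170, 166, 167, 165, 164, 168, 166, 166, 168, 161, 166, 165, 165]
100 [67, 66, 96, 186, 193, 210, 206, 213, 115, 117, 174, 163, 169, 144, 133, 165, 164, 161, 148, 153, 152, 111, 209, 226, 226, 227, 224, 222, 211, 217, 190, 203] [183, 185, 167, 167, 166, 165, 162, 165, 162, 159, 123, 124, 131, 122, 128, 127, 128, 130, 124, 132, 131, 156, 164, 164, 165, 162, 164, 163, 166, 162, 172, 167]
140 [124, 90, 86, 224, 220, 219, 224, 217, 103, 173, 169, 168, 171, 74, 76, 71, 76, 74, 76, 69, 171, 107, 204, 203, 203, 200, 203, 206, 207, 211, 208, 192] [179, 173, 181, 165, 166, 165, 163, 165, 126, 125, 127, 127, 127, 186, 178, 205, 195, 190, 198, 207, 128, 160, 168, 168, 162, 170, 168, 163, 168, 167, 167, 162]
```

```bash
python3 - <<'E'
from h import *
c=dict(np.load("pics/w5.npz"));S=cv2.GaussianBlur(cv2.cvtColor(c["img"],cv2.COLOR_BGR2HSV)[...,1],(3,3),0)
for r in (110,140,170): print("row",r,"L",S[r,108:140:2].tolist(),"R",S[r,306:340:2].tolist())
for u in (180,190,310): print("col",u,S[80:116:2,u].tolist())
hs=cv2.cvtColor(c["img"],cv2.COLOR_BGR2HSV);g=cv2.inRange(hs,(45,120,40),(85,255,255))
for r in (110,120,140,160): k=np.flatnonzero(g[r,150:340])+150; print(r,k[[0,-1]] if len(k) else 0)
E
```

```text
row 110 L [162, 163, 164, 161, 163, 121, 116, 129, 128, 133, 100, 85, 87, 85, 84, 82] R [116, 82, 107, 130, 129, 127, 127, 129, 140, 170, 164, 163, 166, 164, 168, 163, 165]
row 140 L [165, 164, 165, 165, 165, 165, 114, 108, 130, 127, 128, 96, 85, 85, 89, 111] R [152, 139, 134, 150, 150, 145, 131, 126, 142, 169, 171, 165, 169, 167, 167, 166, 168]
row 170 L [164, 167, 166, 129, 7, 1, 1, 1, 1, 1, 1, 1, 13, 16, 15, 17] R [185, 180, 180, 183, 183, 184, 185, 184, 185, 153, 166, 165, 163, 164, 165, 166, 166]
col 180 [166, 170, 165, 167, 166, 165, 167, 168, 165, 132, 128, 127, 128, 129, 128, 128, 126, 127]
col 190 [166, 167, 163, 166, 166, 166, 167, 164, 154, 127, 129, 128, 127, 129, 128, 126, 127, 127]
col 310 [164, 165, 167, 165, 163, 166, 159, 130, 127, 131, 128, 128, 115, 115, 111, 107, 102, 98]
110 0
120 0
140 [200 317]
160 [193 324]
```

The tray position matches the prediction to 1–2 mm. I'll lower the tin in small steps until I feel contact.

```bash
python3 -m jog '[[0,0.15,0.6,0,0,0,1],[0,0.15,1.3,0,0,0,1],[0,0.15,2,0,0,0,1],[0,0.15,2.7,0,0,0,1],[0,0.15,3.2,0,0,0,1],[0,0.15,3.6,0,0,0,1],[0,0.15,3.9,0,0,0,1],[0,0.15,3.9,0,0,0,1]]' | grep -E "ee_pos|^force"
for i in 1 2 3; do python3 -m jog '[[0,0,0.08,0,0,0,1],[0,0,0.08,0,0,0,1]]' | grep -E "ee_pos|^force"; done
```

```text
ee_pos: [0.4523, 0.3169, 0.0034]
force: [-0.8, -1.1, -3.1]
ee_pos: [0.4529, 0.3173, 0.0023]
force: [-0.6, -0.2, -3.8]
ee_pos: [0.4526, 0.3171, 0.0001]
force: [0.1, 0.6, -4.1]
ee_pos: [0.4525, 0.317, -0.0022]
force: [-0.5, 0.0, -3.4]
```

```bash
for i in 1 2 3 4; do python3 -m jog '[[0,0,0.04,0,0,0,1],[0,0,0.04,0,0,0,1]]' | grep -E "ee_pos|^force"; done
```

```text
ee_pos: [0.4525, 0.3171, -0.0032]
force: [0.3, -0.6, -3.1]
ee_pos: [0.4525, 0.317, -0.0041]
force: [-0.1, -1.0, -2.9]
ee_pos: [0.4525, 0.317, -0.0052]
force: [0.7, 0.7, -3.4]
ee_pos: [0.4525, 0.317, -0.0061]
force: [-0.1, 1.0, -3.8]
```

```bash
for i in 1 2; do python3 -m jog '[[0,0,0.04,0,0,0,1],[0,0,0.04,0,0,0,1]]' | grep -E "ee_pos|^force"; done
```

```text
ee_pos: [0.4527, 0.3171, -0.0067]
force: [-0.1, 0.3, 0.1]
ee_pos: [0.4528, 0.3171, -0.0068]
force: [-2.7, -2.9, 8.2]
```

Contact. I'll release by opening partway because the jar is close, then lift clear.

```bash
python3 -m jog '[[0,0,-0.03,0,0,0,1],[0,0,-0.03,0,0,0,0.35],[0,0,-0.03,0,0,0,0.3],[0,0,-0.03,0,0,0,0.22],[0,0,-0.03,0,0,0,0.22],[0,0,-0.03,0,0,0,0.22],[0,0,-0.03,0,0,0,0.22]]'
python3 -m jog '[[0,0,-0.2,0,0,0,0.22],[0,0,-0.6,0,0,0,0.22],[0,0,-1.2,0,0,0,0.22],[0,0,-2,0,0,0,0.22],[0,0,-3,0,0,0,0.22],[0,0,-4,0,0,0,0.22],[0,0,-5,0,0,0,0.22],[0,0,-6,0,0,0,0.22],[0,0,-7,0,0,0,0.22],[0,0,-7,0,0,0,0.22]]'
python3 - <<'E'
from h import *;from cell import arm
c=arm.camera("wrist")
hs=cv2.cvtColor(c["img"],cv2.COLOR_BGR2HSV);g=cv2.inRange(hs,(45,120,40),(85,255,255))
n,l,st,ce=cv2.connectedComponentsWithStats(g)
for i in range(1,n):
    if st[i,4]>300: print(st[i],ce[i],onz(c,ce[i],.067,True).round(3))
e=np.array([.4445,.3175,.067]);R=Ro.from_euler('z',-2.8,degrees=True).as_matrix()
print("pred lid corners",[np.round(proj(c,e+R@[a*.048,b*.029,0],True)) for a in(-1,1) for b in (-1,1)])
print("jar",np.round(proj(c,[.44,.213,.068],True)))
S=arm.camera("scene");S0=np.load("pics/scene0.npz")["img"];d=cv2.absdiff(S["img"],S0).max(2)
for n,(u,v,w,h) in dict(bottle=(206,245,20,38),bowl=(357,247,38,32),grey=(264,236,30,40),plate=(183,178,45,42),jar=(338,193,15,24)).items(): print(n,(d[v:v+h,u:u+w]>40).mean().round(3))
E
```

```text
clock: 25.7
ee_pos: [0.4526, 0.3171, -0.0073]
tcp_rot: [0.024, 1.0, -0.0, 0.0]
force: [-0.0, 0.5, -0.4]
width: 0.0715
finger_force: 0.0
clock: 26.7
ee_pos: [0.4544, 0.3181, 0.1723]
tcp_rot: [0.024, 1.0, 0.002, 0.004]
force: [0.7, -0.2, 0.0]
width: 0.0718
finger_force: 0.0
[   0   89   59   50 1001] [ 22.13586414 103.49150849] [0.343 0.025 0.067]
[   0  114   73   80 2875] [ 31.93843478 149.47791304] [0.403 0.033 0.067]
[ 229  116   57   91 4913] [256.47323428 160.93832689] [0.438 0.316 0.067]
pred lid corners [array([229., 120.]), array([287., 121.]), array([231., 210.]), array([284., 210.])]
jar [160. 168.]
bottle 0.0
bowl 0.0
grey 0.0
plate 0.0
jar 0.039
```

```bash
python3 -c "
from cell import arm
print(arm.hand_in())"
```

```text
the job is handed in; nothing more can be done
None
```

I pushed the green-lidded tin clear of the lips, lifted it out, held it on the fully pressed shaker plate for over a second, set it in the tray and released it. I then handed the job in at about 27 s; no verdict came back, but my last camera checks showed the tin in place in the tray and the waiting tin, jar, bottle and bowl unmoved. On the way, the closed fingers pressed the lid with up to about 75 N, because the reported tool position was roughly 30–36 mm off; the tin did not move.

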